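# Shelve the clip jar on the carousel and turn it to the front

## Robot

A 6-joint arm with a two-finger parallel gripper is mounted at the origin on the work surface. World frame = base frame: x ahead of the robot, y to its left, z up, the work surface at z = 0. Lengths are in m, angles in rad, forces in N, time in s.
With the tool pointing down it reaches from about 0.425 to 0.95 m from the base axis. Payload 3.5 kg.
Tool frame: the origin (TCP) lies between the finger pads; the fingertips stand 19 mm ahead of it and the grasp point (between the pads) is the TCP; z points along the fingers, y is the line along which they close (so a half turn about z gives the same grasp; the last joint's range is limited). The gripper opens to 85 mm and grips with 20 to 120 N. Pads are 22 mm wide; open, the fingers measure 114 mm over their backs; the gripper's body (76 mm by 85 mm) begins 54 mm behind the grasp point. The pads swing forward as they close: fully open they stand 13 mm farther back than shut.
Start: joints at [-1.39, 0.286, 1.577, -0, 1.279, -0.15], TCP at [0.219, -0.638, 0.25] pointing down, gripper open.
Joint ranges: [-2.77, 2.77], [-0.9, 2.22], [0.21, 2.48], [-1.53, 4.67], [0.24, 2.81], [-2.84, 2.84]. Speed limits (rad/s): [2.79, 2.79, 3.14, 3.14, 3.14, 3.14].

## Interface

Orientations are given as a unit quaternion [w, x, y, z].
In Python, from bench import manip gives the robot as it stands. The module is installed in compiled form; this text tells all that it offers.
- The arm moves only by the shell command python3 -m inch 'ROWS' [FORCE]. ROWS is JSON, a list of rows, each an object with "dr": the turn, a rotation vector about the tool's x, y, z in degrees, a list of three; "xyz": the shift along the tool's x, y, z in m, a list of three; "grip": the opening, from 0 (shut) to 1 (fully open). In form: [{"dr": [rx, ry, rz], "xyz": [x, y, z], "grip": grip}, ...]. A call has exactly 5 rows; each row shifts and turns the commanded pose from where the row before left it, along the tool's axes as they then stand; what a row does not reach is not made up. A row lasts 1/10 s, in which the tool goes at most 50 mm and 8.59 degrees, less where a joint would pass 70% of its speed; a pose out of reach is approached as far as the arm can. A call is refused whole if a number of a shift passes 0.05 or a number of a turn 8.59, either way. A call with a gripper value outside its range is refused whole. The fingers move at their own pace and stop on an object; FORCE is the grip in N (left out, the last holds). Time passes only in rows, so rows that do not move let the fingers close, or fill a call up. It gives the time, the measured TCP pose, the force, the opening and the grip force at its end, in the units of the state.
- manip.get_state(): the state, without advancing time (a new reading comes with each control period).
- manip.read_camera(name): name is "scene" or "top" or "wrist"; returns a dict with "img" (384x512x3 uint8, blue, green, red), "depth" (384x512 float32, m along the optical axis (not along the pixel's ray), 0 where there is no reading), "fx", "fy", "cx", "cy" (pixels), "pose" (4x4, takes a point from camera to world coordinates); the wrist camera has in their place "tool_from_camera" (4x4, takes a point from camera to tool coordinates, whose origin is the TCP and whose axes are the flange's). Camera axes: x right, y up, looking along -z (the intrinsics and any distortion apply to the point x, -y, -z); pixel columns grow to the right and rows downward; lengths in m; the calibration is good to about 2 mm. A picture is of the moment at which its call begins: read the wrist's pose just before it.
- manip.finish_job(): hands the job in; it is judged then, once.
The state is a dict: "t": time; "joint_positions": joint angles; "joint_velocities": joint speeds; "tau": joint torques, N m; "tool_pos": TCP position; "tool_rot": TCP orientation; "force": force on the tool from outside, world axes, zero at the start; "moment": the same for the moment, N m; "gripper_width": finger opening in m; "finger_force": force on a finger pad.
Only numpy, scipy, OpenCV 4.12 (cv2) and the standard library are available. Lean on these libraries where they do the work, as an engineer would, in place of code of your own. Each camera call takes 0.05 s, during which the arm holds its last target. There are 200 camera calls.

## Task

Slide the jaw of the wooden jar rack all the way open, lift out the glass jar with the clip lid and stand it in the empty well of the carousel. Then turn the turntable until that jar stands right over the pointer of the carousel's foot, and keep hold of the jar or the turntable so that it stays still: the program finishes while still gripping or pressing it firmly, with nothing let go. The other things on the carousel stay upright in their wells, and the other things on the counter stay where they are.

Things in the scene. Friction and masses are not known exactly. Their poses are not given: they have to be found in the camera images.
- rack: Low jar rack of brown wood, fixed on the counter: base board 90 mm (its x) by 200 mm (its y, from -55 to +145 mm), 12 mm thick. Origin on the counter under the standing jar's axis; z up. Fixed cheek 60 mm wide with its inner face at y = -37 mm, top 72 mm above the counter. The movable jaw is on the +y side.
- jaw (a joint): Opening of the sliding jaw, m: 0 (closed on the jar) to 0.050 (fully open, at its stop). It slides along the rack's +y, away from the jar, with 2 N of friction, and stays where left. Closed, its inner face is at rack y = 37 mm, top 98 mm above the counter; on it a steel lip, 26 mm wide, 98 to 105 mm up, reaches over the jar's shoulder to y = 28 mm, so the jar cannot be lifted before it opens.
- jaw_knob (a point): Middle of the round wooden knob standing upright on the jaw: 22 mm diameter, 35 mm high, from 75 to 110 mm above the counter, this point 92 mm above it; at rack x = 0, y = 80 mm + jaw opening. Below it is a 14 mm stem.
- clip_jar: Empty clear glass jar with wire-clip lid, the tallest, about 0.45 kg. Origin: centre of its underside, z up. Body 68 mm diameter up to 84 mm, neck 44 mm up to 96 mm, round lid 54 mm from 96 to 122 mm (grip here). Wire clip and hinge stand out 4 mm on its -x and +x sides; its y sides are free; its axes are within 0.2 rad of the rack's. Starts on the rack's board, 12 mm above the counter.
- carousel_base: Fixed foot of the carousel: dark wooden disc 200 mm diameter, 14 mm thick, under the turntable; origin on the counter on the turning axis, z up. Its pointer, a dark wooden tongue 22 mm wide, 10 mm high, with a pointed end, runs along its -x to 183 mm from the axis, out beyond the turntable's rim: that side is the front.
- turntable: Round light-wood turntable, 256 mm diameter, turns endlessly on its vertical axis, friction 0.04 N m. Origin on the counter on the axis, z up; plate top 28 mm up. Knob 30 mm diameter on the axis, to 77 mm up. Four round wells, centres 80 mm from the axis on its -x (empty), -y, +x, +y: rings 84 mm outside, 74 mm inside, walls 10 mm high, the plate being the floor.
- empty_well (a point): Centre of the floor of the empty well, on the plate's top 28 mm above the counter, 80 mm from the axis; turns with the turntable (turntable's -x side).
- cup: White ceramic cup standing in a well of the turntable, 68 mm rim diameter, 65 mm high; origin at the centre of its underside. Bystander.
- spice_tin: Steel spice tin in a well of the turntable, 64 mm diameter, 66 mm high; origin at the centre of its underside. Bystander.
- spice_jar: Small round spice jar with a steel screw cap in a well of the turntable, 60 mm diameter, 72 mm high; origin at the centre of its underside. Bystander.
- gourd: Dark wooden mate gourd on the counter, 72 mm diameter, 82 mm high; origin at the centre of its underside. Bystander.
- sugar_jar: White ceramic jar with a wooden cap on the counter, 72 mm diameter, 90 mm high; origin at the centre of its underside. Bystander.
- straw: Steel mate straw lying on the counter beside the carousel, about 190 mm long, 8 mm high; origin under its middle. Bystander.
- silicone_lid: Grey silicone lid lying on the counter, 104 mm diameter, 20 mm high with its grip; origin at the centre of its underside. Bystander.

How it is judged:
By the outcome, as a careful person would: the job done as asked, in the order asked, and still so for the second after the job is handed in, while the arm keeps its last pose, push and grip.
It also fails if it takes over 64 s, if anything falls off the work surface, if the arm or the gripper's body presses on something with over 40 N, if the wrist force passes 120 N, or if a joint passes its speed limit or range.

## Working session

There is one attempt and no reset: what is moved stays moved. The work goes in short steps, Python scripts to look and compute and a shell command to move; the robot and the scene stay as the last step left them, time stands still between calls to the robot, and variables do not carry over. Pictures are saved under pics/ and viewed, at most 10 in all, crops included, and the job is handed in when it is done.

```bash
mkdir -p pics; cat > h.py <<'E'
import numpy as np, cv2
from bench import manip
def cloud(name):
    s=manip.get_state(); c=manip.read_camera(name)
    d=c["depth"]; v,u=np.mgrid[:384,:512]
    P=np.stack([(u-c["cx"])/c["fx"]*d,-(v-c["cy"])/c["fy"]*d,-d],-1)
    if "pose" in c: T=np.array(c["pose"])
    else:
        from scipy.spatial.transform import Rotation as R
        q=s["tool_rot"]; W=np.eye(4); W[:3,:3]=R.from_quat([q[1],q[2],q[3],q[0]]).as_matrix(); W[:3,3]=s["tool_pos"]
        T=W@np.array(c["tool_from_camera"])
    W=P@T[:3,:3].T+T[:3,3]; W[d==0]=np.nan
    return c,W,s
E
python3 - <<'E'
from h import *
for n in("top","scene"):
    c,W,s=cloud(n); cv2.imwrite(f"pics/{n}0.png",cv2.resize(c["img"],(768,576))); np.save(n+".npy",W); print([k for k in c],c["pose"][:3] if n else 0)
print(s)
E
```

```text
['img', 'depth', 'fx', 'fy', 'cx', 'cy', 'pose'] [[ 0.018608    0.98009254 -0.19766726  0.30703559]
 [-0.99969672  0.02142806  0.01213716 -0.02174821]
 [ 0.01613117  0.19738146  0.98019403  1.24368722]]
['img', 'depth', 'fx', 'fy', 'cx', 'cy', 'pose'] [[-0.53742065 -0.71526457  0.4467389   1.17104219]
 [ 0.8433115  -0.4571863   0.28250027  0.35583641]
 [ 0.00218047  0.52856153  0.84889219  1.25731978]]
{'t': 0.05, 'joint_positions': array([-1.39000477e+00,  2.87181805e-01,  1.57817375e+00,  8.80896027e-06,
        1.27859687e+00, -1.49998009e-01]), 'joint_velocities': array([-0.00140587, -0.00076206, -0.00128777, -0.00048356,  0.00122039,
       -0.00090894]), 'tau': array([ 6.23674277e-04, -4.07559264e+01, -2.93926191e+01, -1.24846633e-04,
        3.58579258e-03, -1.29079723e-05]), 'tool_pos': array([ 0.21915331, -0.63778783,  0.24893812]), 'tool_rot': array([-1.17981376e-03,  9.86352957e-01,  1.64640371e-01, -1.39499782e-05]), 'force': array([-0.61735772, -0.13172989, -0.89494296]), 'moment': array([ 0.02323502, -0.00586711,  0.01978635]), 'finger_force': 0.0, 'gripper_width': 0.08526040172862777}
```

View pics/top0.png

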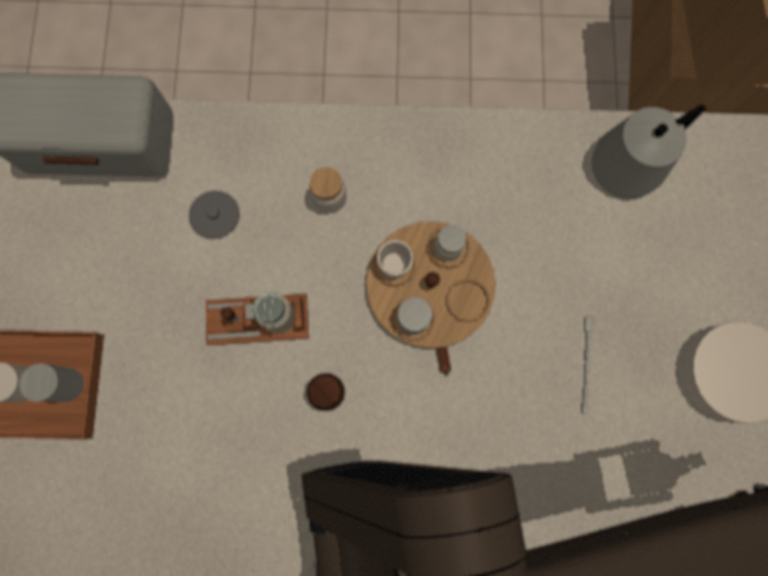

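View pics/scene0.png

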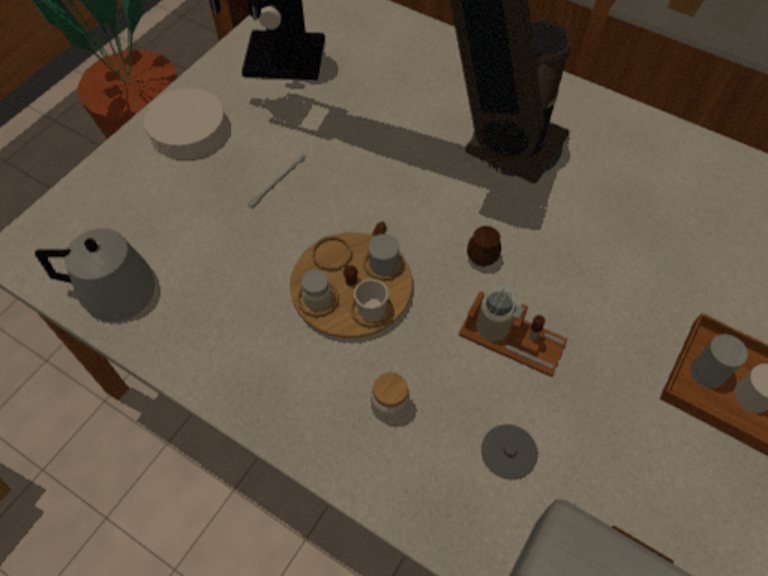

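Top picture (768-wide view): rack with jaw knob at (229,316), jar lid (272,311), carousel knob (431,281), empty well (467,300), pointer tip (445,372). Gourd is at (325,391), sugar jar at (326,185), lid at (214,214), straw at (587,365).

```bash
cat >> h.py <<'E'
def ray(c,T,u,v,z):
    d=T[:3,:3]@np.array([(u-c["cx"])/c["fx"],-(v-c["cy"])/c["fy"],-1]); o=T[:3,3]
    return o+d*(z-o[2])/d[2]
E
python3 - <<'E'
from h import *
c,W,s=cloud("top"); T=np.array(c["pose"]); k=2/3
for n,u,v,z in [("rackNW",206,300,.012),("rackSW",206,345,.012),("rackSE",309,339,.012),("rackNE",307,294,.012),("knob",229,314,.11),("lid",271,308,.134),("tknob",432,279,.077),("well",467,300,.038),("tip",446,373,.01),("cup",395,258,.093),("tin",415,314,.094),("sj",452,239,.1),("gourd",325,391,.082)]:
    p=ray(c,T,u*k,v*k,z); print(n,p.round(3),"cloud",W[int(v*k),int(u*k)].round(3))
def cen(m,lo,hi):
    p=W[m&(W[...,2]>lo)&(W[...,2]<hi)]; print(len(p),np.nanmean(p,0).round(4),np.nanmin(p,0).round(3),np.nanmax(p,0).round(3))
    return p
X,Y=W[...,0],W[...,1]
a=ray(c,T,432*k,279*k,.028); 
p=cen(np.hypot(X-a[0],Y-a[1])<.16,.022,.034)
(h,r)=cv2.minEnclosingCircle(p[:,:2].astype(np.float32)); print("plate",h,r)
b=ray(c,T,271*k,308*k,.134)
p=cen(np.hypot(X-b[0],Y-b[1])<.05,.125,.145)
g=ray(c,T,229*k,314*k,.11); cen(np.hypot(X-g[0],Y-g[1])<.03,.1,.12)
E
```

```text
rackNW [0.52  0.333 0.012] cloud [0.52  0.333 0.013]
rackSW [0.431 0.326 0.012] cloud [0.432 0.33  0.002]
rackSE [0.447 0.126 0.012] cloud [0.448 0.128 0.001]
rackNE [0.536 0.134 0.012] cloud [0.537 0.137 0.009]
knob [0.478 0.261 0.11 ] cloud [0.479 0.263 0.109]
lid [0.487 0.182 0.134] cloud [0.487 0.183 0.137]
tknob [ 0.558 -0.108  0.077] cloud [ 0.559 -0.108  0.075]
well [ 0.526 -0.18   0.038] cloud [ 0.528 -0.18   0.03 ]
tip [ 0.386 -0.142  0.01 ] cloud [ 0.388 -0.141  0.01 ]
cup [ 0.593 -0.037  0.093] cloud [ 0.608 -0.037  0.033]
tin [ 0.488 -0.076  0.094] cloud [ 0.489 -0.074  0.091]
sj [ 0.631 -0.144  0.1  ] cloud [ 0.631 -0.142  0.103]
gourd [0.345 0.085 0.082] cloud [0.347 0.087 0.082]
3771 [ 0.5542 -0.1142  0.0291] [ 0.435 -0.237  0.022] [0.69  0.018 0.034]
plate (0.5624430775642395, -0.10882635414600372) 0.12821388244628906
326 [0.49   0.1868 0.1348] [0.464 0.161 0.125] [0.518 0.213 0.142]
61 [0.4829 0.2631 0.1093] [0.473 0.231 0.1  ] [0.498 0.277 0.115]
```

```bash
cat > d.py <<'E'
import sys,numpy as np
from bench import manip
from scipy.spatial.transform import Rotation as R
x,y,z,yaw=map(float,sys.argv[1:5]); s=manip.get_state(); q=s["tool_rot"]; r=R.from_quat([q[1],q[2],q[3],q[0]])
G=R.from_euler("z",yaw,degrees=True)*R.from_rotvec([np.pi,0,0])
print("t",round(s["t"],2),"pos",s["tool_pos"].round(4),"w",round(s["gripper_width"],4),"F",s["force"].round(1),"ff",round(s["finger_force"],1),
 "j6",round(s["joint_positions"][5],2),"\n shift",r.inv().apply(np.array([x,y,z])-s["tool_pos"]).round(4),"turn",(r.inv()*G).as_rotvec(degrees=True).round(2),
 "\n shift in goal axes",G.inv().apply(np.array([x,y,z])-s["tool_pos"]).round(4))
E
R='{"dr":[0,0,-8.4],"xyz":[0,0,0],"grip":1}'
python3 -m inch '[{"dr":[0,0,-8.4],"xyz":[0,0,0],"grip":1},{"dr":[0,0,-8.4],"xyz":[0,0,0],"grip":1},{"dr":[0,0,-8.4],"xyz":[0,0,0],"grip":1},{"dr":[0,0,-8.4],"xyz":[0,0,0],"grip":1},{"dr":[0,0,-8.4],"xyz":[0,0,0],"grip":1}]' 60
python3 -m inch '[{"dr":[0,0,-8.4],"xyz":[0,0,0],"grip":1},{"dr":[0,0,-8.4],"xyz":[0,0,0],"grip":1},{"dr":[0,0,-8.4],"xyz":[0,0,0],"grip":1},{"dr":[0,0,-8.4],"xyz":[0,0,0],"grip":1},{"dr":[0,0,0],"xyz":[0,0,0],"grip":1}]'
python3 d.py 0.483 0.265 0.25 94.6
```

```text
t: 0.65
tool_pos: [0.2192, -0.6381, 0.2497]
tool_rot: [-0.0, 0.86, 0.51, 0.0]
force: [0.1, 0.0, 0.8]
gripper_width: 0.0854
finger_force: 0.0
t: 1.15
tool_pos: [0.2192, -0.6381, 0.2498]
tool_rot: [-0.0, 0.679, 0.735, 0.0]
force: [0.9, 0.3, -0.6]
gripper_width: 0.0856
finger_force: 0.0
t 1.15 pos [ 0.2192 -0.6381  0.2498] w 0.0856 F [ 0.9  0.3 -0.6] ff 0.0 j6 -1.47 
 shift [8.794e-01 3.345e-01 6.000e-04] turn [-0.01 -0.05 -0.06] 
 shift in goal axes [ 8.791e-01  3.354e-01 -2.000e-04]
```

```bash
python3 -m inch '[{"dr":[0,0,0],"xyz":[0.03,0.03,0],"grip":1},{"dr":[0,0,0],"xyz":[0.04,0.03,0],"grip":1},{"dr":[0,0,0],"xyz":[0.04,0.03,0],"grip":1},{"dr":[0,0,0],"xyz":[0.04,0.03,0],"grip":1},{"dr":[0,0,0],"xyz":[0.04,0.03,0],"grip":1}]'
python3 -m inch '[{"dr":[0,0,0],"xyz":[0.04,0.03,0],"grip":1},{"dr":[0,0,0],"xyz":[0.04,0.03,0],"grip":1},{"dr":[0,0,0],"xyz":[0.04,0.03,0],"grip":1},{"dr":[0,0,0],"xyz":[0.04,0.03,0],"grip":1},{"dr":[0,0,0],"xyz":[0.04,0.03,0],"grip":1}]' >/dev/null
python3 -m inch '[{"dr":[0,0,0],"xyz":[0.045,0.03,0],"grip":1},{"dr":[0,0,0],"xyz":[0.045,0,0],"grip":1},{"dr":[0,0,0],"xyz":[0.045,0,0],"grip":1},{"dr":[0,0,0],"xyz":[0.045,0,0],"grip":1},{"dr":[0,0,0],"xyz":[0.045,0,0],"grip":1}]' >/dev/null
python3 -m inch '[{"dr":[0,0,0],"xyz":[0.045,0,0],"grip":1},{"dr":[0,0,0],"xyz":[0.045,0,0],"grip":1},{"dr":[0,0,0],"xyz":[0.045,0,0],"grip":1},{"dr":[0,0,0],"xyz":[0.03,0,0],"grip":1},{"dr":[0,0,0],"xyz":[0,0,0],"grip":1}]'
python3 d.py 0.483 0.265 0.25 94.6
python3 - <<'E'
from h import *
c,W,s=cloud("wrist"); cv2.imwrite("pics/w1.png",c["img"]); np.save("w1.npy",W)
E
```

```text
t: 1.65
tool_pos: [0.3544, -0.4352, 0.2501]
tool_rot: [-0.0, 0.68, 0.733, 0.0]
force: [0.5, -0.5, 0.5]
gripper_width: 0.0853
finger_force: 0.0
t: 3.15
tool_pos: [0.4835, 0.1648, 0.2503]
tool_rot: [-0.0, 0.678, 0.735, 0.0]
force: [-0.0, -0.5, 0.1]
gripper_width: 0.0854
finger_force: 0.0
t 3.15 pos [0.4835 0.1648 0.2503] w 0.0854 F [-0.  -0.5  0.1] ff 0.0 j6 0.05 
 shift [0.0999 0.0077 0.0003] turn [-0.01 -0.05  0.05] 
 shift in goal axes [0.0999 0.0076 0.0003]
```

View pics/w1.png

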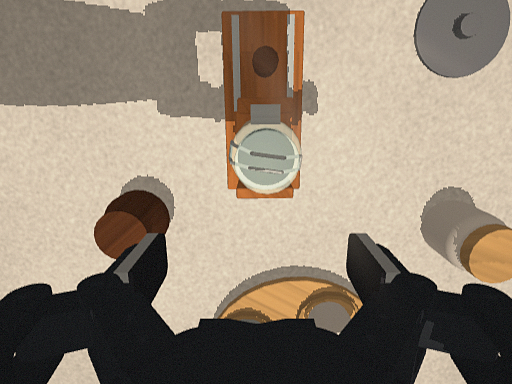

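The wrist picture shows the knob at (265,61), lid centre at (266,157), wire clip running from (232,148) to (300,160), slightly turned relative to the rack.

```bash
cat >> h.py <<'E'
def wT(s,c):
    from scipy.spatial.transform import Rotation as R
    q=s["tool_rot"]; W=np.eye(4); W[:3,:3]=R.from_quat([q[1],q[2],q[3],q[0]]).as_matrix(); W[:3,3]=s["tool_pos"]
    return W@np.array(c["tool_from_camera"])
E
python3 - <<'E'
from h import *
c,W,s=cloud("wrist"); T=wT(s,c)
for n,u,v,z in [("knob",265,61,.11),("lid",266,157,.134),("clipL",251,152,.136),("clipR",286,157,.136),("clip2L",249,167,.136),("clip2R",282,172,.136),("rackTL",222,12,.012),("rackTR",304,11,.012),("rackBL",229,188,.012),("rackBR",301,188,.012)]:
    print(n,ray(c,T,u,v,z).round(4),W[v,u].round(3))
X,Y,Z=W[...,0],W[...,1],W[...,2]
p=W[(np.hypot(X-.489,Y-.185)<.05)&(Z>.125)&(Z<.15)]; print("lid",len(p),np.mean(p,0),cv2.minEnclosingCircle(p[:,:2].astype(np.float32)),cv2.minAreaRect(p[:,:2].astype(np.float32)))
p=W[(np.hypot(X-.483,Y-.265)<.02)&(Z>.107)&(Z<.115)]; print("knob",len(p),np.mean(p,0),cv2.minEnclosingCircle(p[:,:2].astype(np.float32)))
I=cv2.resize(c["img"][110:210,215:320],None,fx=5,fy=5,interpolation=cv2.INTER_CUBIC); cv2.imwrite("pics/w2.png",I)
E
```

```text
knob [0.481  0.2656 0.11  ] [0.481 0.266 0.11 ]
lid [0.4878 0.1907 0.134 ] [0.488 0.191 0.134]
clipL [0.4754 0.194  0.136 ] [0.475 0.194 0.136]
clipR [0.5036 0.1923 0.136 ] [0.504 0.192 0.133]
clip2L [0.4748 0.1818 0.136 ] [0.475 0.182 0.135]
clip2R [0.5017 0.1799 0.136 ] [0.502 0.18  0.134]
rackTL [0.432  0.3244 0.012 ] [0.432 0.325 0.011]
rackTR [0.52   0.3325 0.012 ] [0.521 0.336 0.001]
rackBL [0.4507 0.1288 0.012 ] [0.45  0.126 0.001]
rackBR [0.5403 0.136  0.012 ] [0.542 0.133 0.   ]
lid 3381 [0.48812688 0.18951862 0.13426327] ((0.4883086085319519, 0.1885836273431778), 0.026998093351721764) ((0.48853227496147156, 0.18868586421012878), (0.05302490293979645, 0.05305710434913635), 3.9593710899353027)
knob 588 [0.48054748 0.26878265 0.10992636] ((0.4806244969367981, 0.2689764201641083), 0.011023051105439663)
```

View pics/w2.png

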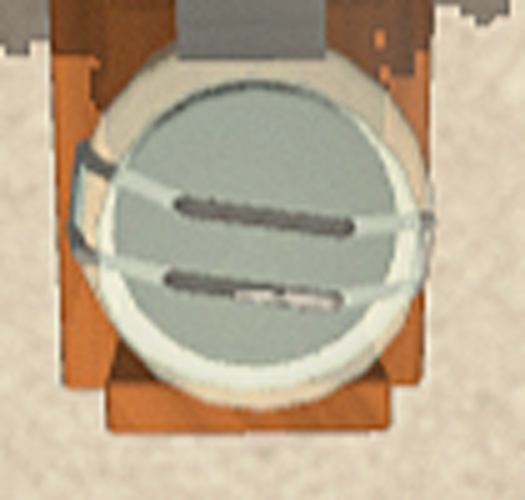

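Jar yaw is about -4° and rack yaw about 5.2°. Going down over the knob.

```bash
python3 -m inch '[{"dr":[0,0,-0.6],"xyz":[0.026,0.0015,0],"grip":1},{"dr":[0,0,0],"xyz":[0.026,0.0015,0.01],"grip":1},{"dr":[0,0,0],"xyz":[0.026,0.0015,0.02],"grip":1},{"dr":[0,0,0],"xyz":[0.026,0.001,0.02],"grip":1},{"dr":[0,0,0],"xyz":[0,0,0.02],"grip":1}]'
python3 d.py 0.4806 0.269 0.097 95.2
```

```text
t: 3.75
tool_pos: [0.4812, 0.2665, 0.1798]
tool_rot: [0.0, 0.675, 0.738, 0.0]
force: [-0.5, -0.2, 0.6]
gripper_width: 0.0853
finger_force: 0.0
t 3.75 pos [0.4812 0.2665 0.1798] w 0.0853 F [-0.5 -0.2  0.6] ff 0.0 j6 0.23 
 shift [ 0.0025 -0.0004  0.0828] turn [ 0.04 -0.03 -0.12] 
 shift in goal axes [ 0.0025 -0.0003  0.0828]
```

```bash
python3 -m inch '[{"dr":[0,0,0],"xyz":[0.0025,0,0.02],"grip":1},{"dr":[0,0,0],"xyz":[0,0,0.02],"grip":1},{"dr":[0,0,0],"xyz":[0,0,0.02],"grip":1},{"dr":[0,0,0],"xyz":[0,0,0.018],"grip":1},{"dr":[0,0,0],"xyz":[0,0,0.004],"grip":1}]'
python3 -m inch '[{"dr":[0,0,0],"xyz":[0,0,0],"grip":0},{"dr":[0,0,0],"xyz":[0,0,0],"grip":0},{"dr":[0,0,0],"xyz":[0,0,0],"grip":0},{"dr":[0,0,0],"xyz":[0,0,0],"grip":0},{"dr":[0,0,0],"xyz":[0,0,0],"grip":0}]' 40
python3 d.py 0.4761 0.319 0.097 95.2
```

```text
t: 4.25
tool_pos: [0.4795, 0.2662, 0.0958]
tool_rot: [-0.001, 0.676, 0.737, -0.002]
force: [-0.1, -0.3, -0.7]
gripper_width: 0.0852
finger_force: 0.0
t: 4.75
tool_pos: [0.482, 0.2687, 0.0996]
tool_rot: [0.001, 0.675, 0.738, 0.002]
force: [2.4, -0.6, 0.5]
gripper_width: 0.0209
finger_force: 40.2
t 4.75 pos [0.482  0.2687 0.0996] w 0.0209 F [ 2.4 -0.6  0.5] ff 40.2 j6 0.24 
 shift [ 0.0507 -0.0013  0.0026] turn [ 0.25 -0.03 -0.04] 
 shift in goal axes [ 0.0507 -0.0013  0.0026]
```

Gripped. Pull the jaw open 50 mm, then slightly more to the stop.

```bash
python3 -m inch '[{"dr":[0,0,0],"xyz":[0.006,0,0],"grip":0},{"dr":[0,0,0],"xyz":[0.012,0,0],"grip":0},{"dr":[0,0,0],"xyz":[0.012,0,0],"grip":0},{"dr":[0,0,0],"xyz":[0.012,0,0],"grip":0},{"dr":[0,0,0],"xyz":[0.006,0,0],"grip":0}]'
python3 -m inch '[{"dr":[0,0,0],"xyz":[0.002,0,0],"grip":0},{"dr":[0,0,0],"xyz":[0.001,0,0],"grip":0},{"dr":[0,0,0],"xyz":[0.001,0,0],"grip":0},{"dr":[0,0,0],"xyz":[0,0,0],"grip":0},{"dr":[0,0,0],"xyz":[0,0,0],"grip":0}]'
python3 d.py 0.4761 0.319 0.097 95.2
```

```text
t: 5.25
tool_pos: [0.4775, 0.3173, 0.0995]
tool_rot: [0.002, 0.674, 0.739, 0.001]
force: [7.4, -18.8, 10.6]
gripper_width: 0.021
finger_force: 41.2
t: 5.75
tool_pos: [0.4775, 0.3173, 0.0995]
tool_rot: [0.004, 0.674, 0.739, -0.002]
force: [5.0, -16.3, 8.2]
gripper_width: 0.0207
finger_force: 40.9
t 5.75 pos [0.4775 0.3173 0.0995] w 0.0207 F [  5.  -16.3   8.2] ff 40.9 j6 0.33 
 shift [ 0.0019 -0.0013  0.0024] turn [0.09 0.51 0.11] 
 shift in goal axes [ 0.0018 -0.0013  0.0025]
```

At the stop (16 N reaction, 2 N is friction). Release, rise and turn for the jar.

```bash
python3 -m inch '[{"dr":[0,0,0],"xyz":[-0.001,0,0],"grip":1},{"dr":[0,0,0],"xyz":[0,0,0],"grip":1},{"dr":[0,0,0],"xyz":[0,0,0],"grip":1},{"dr":[0,0,0],"xyz":[0,0,-0.01],"grip":1},{"dr":[0,0,0],"xyz":[0,0,-0.035],"grip":1}]'
python3 -m inch '[{"dr":[0,0,0],"xyz":[0,0,-0.04],"grip":1},{"dr":[0,0,0],"xyz":[-0.03,0,-0.04],"grip":1},{"dr":[0,0,0],"xyz":[-0.045,0,-0.03],"grip":1},{"dr":[0,0,0],"xyz":[-0.04,0,0],"grip":1},{"dr":[0,0,-8.1],"xyz":[0,0,0],"grip":1}]'
python3 -m inch '[{"dr":[0,0,-8.1],"xyz":[0,0,0],"grip":1},{"dr":[0,0,-8.1],"xyz":[0,0,0],"grip":1},{"dr":[0,0,-8.1],"xyz":[0,0,0],"grip":1},{"dr":[0,0,-8.1],"xyz":[0,0,0],"grip":1},{"dr":[0,0,-8.1],"xyz":[0,0,0],"grip":1}]' >/dev/null
python3 -m inch '[{"dr":[0,0,-8.1],"xyz":[0,0,0],"grip":1},{"dr":[0,0,-8.1],"xyz":[0,0,0],"grip":1},{"dr":[0,0,-8.1],"xyz":[0,0,0],"grip":1},{"dr":[0,0,-8.1],"xyz":[0,0,0],"grip":1},{"dr":[0,0,0],"xyz":[0,0,0],"grip":1}]' 
python3 d.py 0.4885 0.1887 0.122 176
python3 - <<'E'
from h import *
c,W,s=cloud("top"); X,Y,Z=W[...,0],W[...,1],W[...,2]
w,W2,s=cloud("wrist"); cv2.imwrite("pics/w3.png",w["img"])
E
```

```text
t: 6.25
tool_pos: [0.4726, 0.3185, 0.1396]
tool_rot: [-0.002, 0.674, 0.738, -0.005]
force: [0.1, 0.5, 0.6]
gripper_width: 0.0851
finger_force: 0.0
t: 6.75
tool_pos: [0.4867, 0.2053, 0.2535]
tool_rot: [0.001, 0.621, 0.784, 0.001]
force: [0.5, 0.7, 0.2]
gripper_width: 0.0857
finger_force: 0.0
t: 7.75
tool_pos: [0.4856, 0.2085, 0.2515]
tool_rot: [-0.0, 0.033, 0.999, 0.0]
force: [-0.2, 0.4, 0.2]
gripper_width: 0.0852
finger_force: 0.0
t 7.75 pos [0.4856 0.2085 0.2515] w 0.0852 F [-0.2  0.4  0.2] ff 0.0 j6 -1.29 
 shift [-0.0042 -0.0196  0.1295] turn [ 0.02 -0.    0.18] 
 shift in goal axes [-0.0043 -0.0195  0.1295]
```

View pics/w3.png

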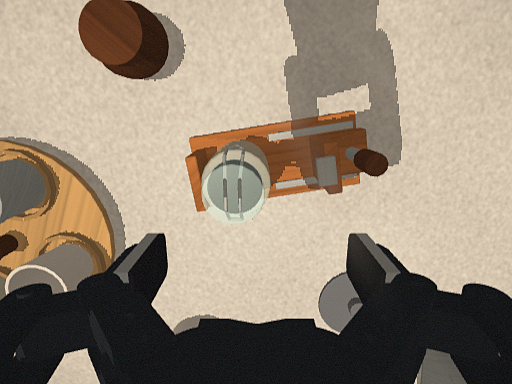

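The jaw has moved away (knob at (371,162)), the jar stands at (236,185), and its clip is square to the fingers. Check numbers for jar and knob.

```bash
python3 - <<'E'
from h import *
c,W,s=cloud("wrist"); X,Y,Z=W[...,0],W[...,1],W[...,2]
p=W[(np.hypot(X-.489,Y-.188)<.05)&(Z>.125)&(Z<.15)]; print("lid",len(p),cv2.minEnclosingCircle(p[:,:2].astype(np.float32)))
p=W[(np.hypot(X-.476,Y-.319)<.02)&(Z>.107)&(Z<.115)]; print("knob",len(p),cv2.minEnclosingCircle(p[:,:2].astype(np.float32)))
E
```

```text
lid 3117 ((0.48796576261520386, 0.18833217024803162), 0.02709600143134594)
knob 451 ((0.4757251441478729, 0.3167785704135895), 0.010995447635650635)
```

```bash
python3 -m inch '[{"dr":[0,0,0],"xyz":[-0.004,-0.02,0.01],"grip":1},{"dr":[0,0,0],"xyz":[0,0,0.03],"grip":1},{"dr":[0,0,0],"xyz":[0,0,0.02],"grip":1},{"dr":[0,0,0],"xyz":[0,0,0.01],"grip":1},{"dr":[0,0,0],"xyz":[0,0,0],"grip":1}]'
python3 d.py 0.4881 0.1884 0.118 176
```

```text
t: 8.4
tool_pos: [0.4876, 0.1877, 0.1795]
tool_rot: [-0.002, 0.034, 0.999, -0.0]
force: [0.3, 0.1, -0.0]
gripper_width: 0.0853
finger_force: 0.0
t 8.4 pos [0.4876 0.1877 0.1795] w 0.0853 F [ 0.3  0.1 -0. ] ff 0.0 j6 -1.33 
 shift [-0.0007  0.0008  0.0615] turn [-0.04 -0.2   0.1 ] 
 shift in goal axes [-0.0005  0.0008  0.0615]
```

```bash
python3 -m inch '[{"dr":[0,0,0],"xyz":[-0.0006,0.0008,0.015],"grip":1},{"dr":[0,0,0],"xyz":[0,0,0.02],"grip":1},{"dr":[0,0,0],"xyz":[0,0,0.016],"grip":1},{"dr":[0,0,0],"xyz":[0,0,0.01],"grip":1},{"dr":[0,0,0],"xyz":[0,0,0],"grip":1}]'
python3 -m inch '[{"dr":[0,0,0],"xyz":[0,0,0],"grip":0.5},{"dr":[0,0,0],"xyz":[0,0,0],"grip":0.3},{"dr":[0,0,0],"xyz":[0,0,0],"grip":0.3},{"dr":[0,0,0],"xyz":[0,0,0],"grip":0.3},{"dr":[0,0,0],"xyz":[0,0,0],"grip":0.3}]' 35
python3 d.py 0.4881 0.1884 0.118 176
```

```text
t: 8.9
tool_pos: [0.4885, 0.1885, 0.1188]
tool_rot: [-0.001, 0.034, 0.999, -0.0]
force: [0.4, 0.1, 0.6]
gripper_width: 0.0852
finger_force: 0.0
t: 9.4
tool_pos: [0.4902, 0.1886, 0.1215]
tool_rot: [0.001, 0.034, 0.999, 0.0]
force: [-0.4, -0.7, 5.7]
gripper_width: 0.0529
finger_force: 37.7
t 9.4 pos [0.4902 0.1886 0.1215] w 0.0529 F [-0.4 -0.7  5.7] ff 37.7 j6 -1.33 
 shift [ 0.0021 -0.0003  0.0035] turn [0.02 0.14 0.15] 
 shift in goal axes [ 0.0021 -0.0003  0.0035]
```

```bash
python3 -m inch '[{"dr":[0,0,0],"xyz":[0,0,-0.005],"grip":0.3},{"dr":[0,0,0],"xyz":[0,0,-0.01],"grip":0.3},{"dr":[0,0,0],"xyz":[0,0,-0.02],"grip":0.3},{"dr":[0,0,0],"xyz":[0,0,-0.03],"grip":0.3},{"dr":[0,0,0],"xyz":[0,0,-0.03],"grip":0.3}]' 50
python3 -m inch '[{"dr":[0,0,0],"xyz":[0,0,-0.03],"grip":0.3},{"dr":[0,0,0],"xyz":[0,0,-0.02],"grip":0.3},{"dr":[0,0,0],"xyz":[0,0,-0.005],"grip":0.3},{"dr":[0,0,0],"xyz":[0,0,0],"grip":0.3},{"dr":[0,0,0],"xyz":[0,0,0],"grip":0.3}]'
python3 - <<'E'
from h import *
c,W,s=cloud("wrist"); cv2.imwrite("pics/w4.png",c["img"])
c,W,s=cloud("top"); T=np.array(c["pose"]); I=c["img"][140:260,120:350]; cv2.imwrite("pics/t4.png",cv2.resize(I,None,fx=3.4,fy=3.4,interpolation=cv2.INTER_CUBIC))
E
python3 d.py 0.526 -0.18 0.26 176
```

```text
t: 9.9
tool_pos: [0.4877, 0.1884, 0.2142]
tool_rot: [-0.002, 0.034, 0.999, -0.0]
force: [1.1, -0.1, -5.3]
gripper_width: 0.0528
finger_force: 53.7
t: 10.4
tool_pos: [0.4881, 0.1884, 0.2678]
tool_rot: [-0.002, 0.034, 0.999, -0.0]
force: [-0.3, 1.3, -5.5]
gripper_width: 0.0528
finger_force: 54.0
t 10.5 pos [0.4881 0.1884 0.2676] w 0.0525 F [-0.7 -0.4 -5.6] ff 54.0 j6 -1.33 
 shift [-0.0625 -0.365   0.0078] turn [-0.06 -0.24  0.15] 
 shift in goal axes [-0.0635 -0.3648  0.0076]
```

View pics/t4.png

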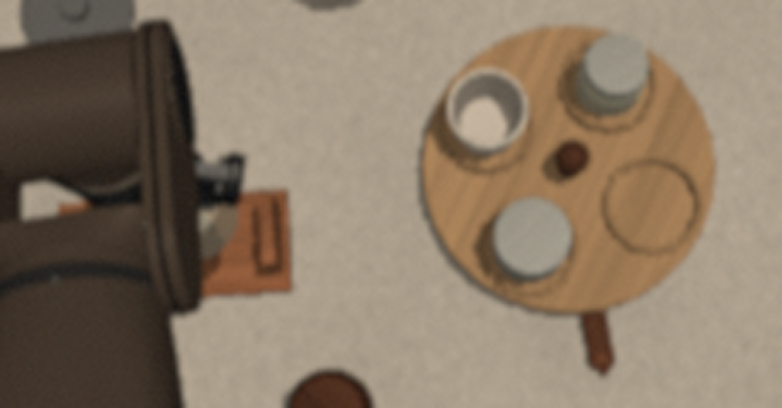

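Weight on the wrist shows that the jar is lifted. In the crop: empty ring centre (651,205), turntable knob (571,157), pointer from (595,313) to tip (603,374).

```bash
python3 - <<'E'
from h import *
c,W,s=cloud("top"); T=np.array(c["pose"])
f=lambda x,y,z: ray(c,T,120+(x+.5)/3.4-.5,140+(y+.5)/3.4-.5,z).round(4)
for n,x,y,z in [("ring",651,205,.037),("tknob",571,156,.077),("root",595,313,.01),("tip",603,374,.008),("plate",567,169.5,.028),("pL",418,170,.028),("pR",716,170,.028),("tinTop",533,237,.094),("cuptop",487,111,.093),("sjtop",614,72,.1)]: print(n,f(x,y,z))
E
```

```text
ring [ 0.5266 -0.1791  0.037 ]
tknob [ 0.5594 -0.1072  0.077 ]
root [ 0.4357 -0.1337  0.01  ]
tip [ 0.3837 -0.141   0.008 ]
plate [ 0.5579 -0.1073  0.028 ]
pL [0.5547 0.0218 0.028 ]
pR [ 0.5603 -0.237   0.028 ]
tinTop [ 0.4877 -0.0755  0.094 ]
cuptop [ 0.5925 -0.0362  0.093 ]
sjtop [ 0.6264 -0.1406  0.1   ]
```

```bash
python3 -m inch '[{"dr":[0,0,0],"xyz":[-0.002,-0.012,0],"grip":0.3},{"dr":[0,0,0],"xyz":[-0.004,-0.025,0],"grip":0.3},{"dr":[0,0,0],"xyz":[-0.006,-0.036,0],"grip":0.3},{"dr":[0,0,0],"xyz":[-0.006,-0.036,0],"grip":0.3},{"dr":[0,0,0],"xyz":[-0.006,-0.036,0],"grip":0.3}]'
python3 -m inch '[{"dr":[0,0,0],"xyz":[-0.006,-0.036,0],"grip":0.3},{"dr":[0,0,0],"xyz":[-0.006,-0.036,0],"grip":0.3},{"dr":[0,0,0],"xyz":[-0.006,-0.036,0],"grip":0.3},{"dr":[0,0,0],"xyz":[-0.006,-0.036,0],"grip":0.3},{"dr":[0,0,0],"xyz":[-0.006,-0.036,0],"grip":0.3}]'
python3 -m inch '[{"dr":[0,0,0],"xyz":[-0.006,-0.03,0],"grip":0.3},{"dr":[0,0,0],"xyz":[-0.002,-0.01,0],"grip":0.3},{"dr":[0,0,0],"xyz":[0,0,0],"grip":0.3},{"dr":[0,0,0],"xyz":[0,0,0],"grip":0.3},{"dr":[0,0,0],"xyz":[0,0,0],"grip":0.3}]'
python3 d.py 0.5258 -0.1803 0.26 176
python3 - <<'E'
from h import *
c,W,s=cloud("wrist"); cv2.imwrite("pics/w5.png",c["img"])
E
```

```text
t: 11.05
tool_pos: [0.5032, 0.0402, 0.2697]
tool_rot: [-0.0, 0.033, 0.999, -0.0]
force: [-0.1, 0.6, -6.3]
gripper_width: 0.0526
finger_force: 54.1
t: 11.55
tool_pos: [0.5207, -0.1416, 0.2696]
tool_rot: [-0.0, 0.034, 0.999, -0.0]
force: [0.7, 0.5, -5.6]
gripper_width: 0.0524
finger_force: 54.1
t: 12.05
tool_pos: [0.5264, -0.1787, 0.2698]
tool_rot: [-0.0, 0.033, 0.999, 0.0]
force: [0.3, -0.8, -5.8]
gripper_width: 0.0525
finger_force: 54.5
t 12.05 pos [ 0.5264 -0.1787  0.2698] w 0.0525 F [ 0.3 -0.8 -5.8] ff 54.5 j6 -2.01 
 shift [ 0.0005 -0.0017  0.0098] turn [ 0.04 -0.03  0.22] 
 shift in goal axes [ 0.0005 -0.0017  0.0098]
```

View pics/w5.png

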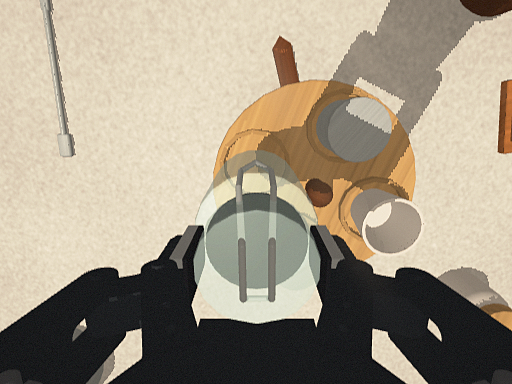

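Wrist view: jar held straight; pointer tip (277,37), pointer root (289,82), turntable knob (319,192), tin top (354,131), visible arc of the empty ring through (257,131) and (224,165).

```bash
python3 - <<'E'
from h import *
c,W,s=cloud("wrist"); T=wT(s,c)
P={}
for n,u,v,z in [("tknob",319,191,.077),("tip",277,37,.009),("root",288.5,82,.01),("tipshL",273.5,45,.01),("tipshR",294,44,.01),("rootL",280,84,.01),("rootR",298,81,.01),("tin",354,132,.094),("ringtop",257,131,.038),("ringleft",224,165,.038),("plateTop",300,80,.028),("plateR",415,175,.028),("plateL",214,170,.028)]:
    P[n]=ray(c,T,u,v,z); print(n,P[n].round(4),W[int(v),int(u)].round(3))
X,Y,Z=W[...,0],W[...,1],W[...,2]
m=(np.hypot(X-.559,Y+.1075)<.16)
p=W[m&(Z>.022)&(Z<.034)]; d=p[:,:2]
h=cv2.convexHull(d.astype(np.float32))[:,0]; r=np.hypot(*(h-[.559,-.1075]).T); h=h[(r>.12)&(r<.137)]
A=np.c_[2*h,np.ones(len(h))]; x=np.linalg.lstsq(A,(h**2).sum(1),rcond=None)[0]; print("plate fit",x[:2],np.sqrt(x[2]+x[0]**2+x[1]**2),len(h))
p=W[(np.hypot(X-.5594,Y+.1075)<.03)&(Z>.06)&(Z<.082)];print("knob",cv2.minEnclosingCircle(p[:,:2].astype(np.float32)))
p=W[(np.hypot(X-.488,Y+.0755)<.045)&(Z>.088)&(Z<.1)];print("tin",cv2.minEnclosingCircle(p[:,:2].astype(np.float32)))
p=W[(np.hypot(X-.5925,Y+.036)<.045)&(Z>.088)&(Z<.1)];print("cup",cv2.minEnclosingCircle(p[:,:2].astype(np.float32)))
p=W[(np.hypot(X-.526,Y+.18)<.055)&(Z>.034)&(Z<.044)];print("ring",len(p));np.save("ring.npy",p)
if len(p)>20:
    for R in(.042,.037):
        from scipy.optimize import least_squares
    f=lambda q:np.minimum(abs(np.hypot(p[:,0]-q[0],p[:,1]-q[1])-.0395),.01)
    print(least_squares(f,[.526,-.18]).x)
E
```

```text
tknob [ 0.5525 -0.1114  0.077 ] [ 0.553 -0.111  0.076]
tip [ 0.3821 -0.1449  0.009 ] [ 0.38  -0.144 -0.002]
root [ 0.4327 -0.1334  0.01  ] [ 0.433 -0.134  0.01 ]
tipshL [ 0.3906 -0.1495  0.01  ] [ 0.389 -0.149  0.   ]
tipshR [ 0.3911 -0.1254  0.01  ] [ 0.389 -0.124  0.001]
rootL [ 0.4344 -0.1438  0.01  ] [ 0.434 -0.143  0.003]
rootR [ 0.4324 -0.122   0.01  ] [ 0.432 -0.122  0.01 ]
tin [ 0.4893 -0.0798  0.094 ] [ 0.489 -0.08   0.094]
ringtop [ 0.4864 -0.1751  0.038 ] [ 0.486 -0.175  0.038]
ringleft [ 0.524  -0.2173  0.038 ] [ 0.497 -0.2    0.184]
plateTop [ 0.4327 -0.1221  0.028 ] [ 0.431 -0.118  0.   ]
plateR [0.5539 0.0179 0.028 ] [0.554 0.018 0.028]
plateL [ 0.5312 -0.2315  0.028 ] [ 0.531 -0.232  0.027]
plate fit [ 0.55879361 -0.1085368 ] 0.12671943015993584 41
knob ((0.559253990650177, -0.10862774401903152), 0.014877782203257084)
tin ((0.48723024129867554, -0.07455338537693024), 0.03209950029850006)
cup ((0.5936717391014099, -0.03614296764135361), 0.03415944054722786)
ring 472
[ 0.52542777 -0.18081429]
```

Axis (0.559,-0.1085), well (0.5256,-0.1807), pointer at 190.9° → goal for the jar (0.4804,-0.1236). Lowering.

```bash
python3 -m inch '[{"dr":[0,0,0],"xyz":[0.0005,-0.002,0.01],"grip":0.3},{"dr":[0,0,0],"xyz":[0,0,0.025],"grip":0.3},{"dr":[0,0,0],"xyz":[0,0,0.03],"grip":0.3},{"dr":[0,0,0],"xyz":[0,0,0.025],"grip":0.3},{"dr":[0,0,0],"xyz":[0,0,0.015],"grip":0.3}]'
python3 -m inch '[{"dr":[0,0,0],"xyz":[0,0,0.006],"grip":0.3},{"dr":[0,0,0],"xyz":[0,0,0],"grip":0.3},{"dr":[0,0,0],"xyz":[0,0,0],"grip":0.3},{"dr":[0,0,0],"xyz":[0,0,0],"grip":0.3},{"dr":[0,0,0],"xyz":[0,0,0],"grip":0.3}]'
python3 d.py 0.5256 -0.1807 0.136 176
```

```text
t: 12.65
tool_pos: [0.5245, -0.1805, 0.1618]
tool_rot: [-0.002, 0.033, 0.999, 0.001]
force: [-0.4, 0.8, -6.1]
gripper_width: 0.0528
finger_force: 54.5
t: 13.15
tool_pos: [0.5267, -0.1822, 0.1605]
tool_rot: [0.001, 0.034, 0.999, -0.001]
force: [0.6, -0.1, -5.2]
gripper_width: 0.0526
finger_force: 54.5
t 13.15 pos [ 0.5267 -0.1822  0.1605] w 0.0526 F [ 0.6 -0.1 -5.2] ff 54.5 j6 -2.02 
 shift [0.0013 0.0014 0.0245] turn [-0.07  0.13  0.15] 
 shift in goal axes [0.0012 0.0014 0.0245]
```

```bash
python3 -m inch '[{"dr":[0,0,0],"xyz":[0.0006,0.0006,0.006],"grip":0.3},{"dr":[0,0,0],"xyz":[0,0,0.006],"grip":0.3},{"dr":[0,0,0],"xyz":[0,0,0.003],"grip":0.3},{"dr":[0,0,0],"xyz":[0,0,0],"grip":0.3},{"dr":[0,0,0],"xyz":[0,0,0],"grip":0.3}]'
python3 -m inch '[{"dr":[0,0,0],"xyz":[0,0,0.002],"grip":0.3},{"dr":[0,0,0],"xyz":[0,0,0.002],"grip":0.3},{"dr":[0,0,0],"xyz":[0,0,0.002],"grip":0.3},{"dr":[0,0,0],"xyz":[0,0,0],"grip":0.3},{"dr":[0,0,0],"xyz":[0,0,0],"grip":0.3}]'
python3 d.py 0.5256 -0.1807 0.136 176
```

```text
t: 13.65
tool_pos: [0.5253, -0.181, 0.1437]
tool_rot: [-0.0, 0.034, 0.999, 0.0]
force: [-0.6, -0.1, -5.6]
gripper_width: 0.0523
finger_force: 54.5
t: 14.15
tool_pos: [0.5254, -0.1811, 0.138]
tool_rot: [-0.0, 0.034, 0.999, 0.0]
force: [-0.1, 0.4, -5.8]
gripper_width: 0.0531
finger_force: 54.8
t 14.15 pos [ 0.5254 -0.1811  0.138 ] w 0.0531 F [-0.1  0.4 -5.8] ff 54.8 j6 -2.02 
 shift [-0.0002  0.0004  0.002 ] turn [ 0.   -0.01  0.15] 
 shift in goal axes [-0.0002  0.0004  0.002 ]
```

```bash
for i in 1; do python3 -m inch '[{"dr":[0,0,0],"xyz":[0,0,0.001],"grip":0.3},{"dr":[0,0,0],"xyz":[0,0,0.001],"grip":0.3},{"dr":[0,0,0],"xyz":[0,0,0],"grip":0.3},{"dr":[0,0,0],"xyz":[0,0,0],"grip":0.3},{"dr":[0,0,0],"xyz":[0,0,0],"grip":0.3}]'; done
python3 -m inch '[{"dr":[0,0,0],"xyz":[0,0,0.001],"grip":0.3},{"dr":[0,0,0],"xyz":[0,0,0],"grip":0.3},{"dr":[0,0,0],"xyz":[0,0,0],"grip":0.3},{"dr":[0,0,0],"xyz":[0,0,0],"grip":0.3},{"dr":[0,0,0],"xyz":[0,0,0],"grip":0.3}]'
```

```text
t: 14.65
tool_pos: [0.5263, -0.1815, 0.1376]
tool_rot: [0.001, 0.034, 0.999, -0.0]
force: [-1.0, 0.8, 6.0]
gripper_width: 0.0528
finger_force: 55.6
t: 15.15
tool_pos: [0.5267, -0.1817, 0.1376]
tool_rot: [0.002, 0.033, 0.999, -0.001]
force: [-2.6, 0.6, 8.5]
gripper_width: 0.0525
finger_force: 56.2
```

Jar stands on the floor of the well, pressed down lightly. Now the arc, turning the tool with the table (tool-frame motion constant per row); ease the pressing by 1 mm first.

```bash
python3 -m inch '[{"dr":[0,0,5.43],"xyz":[0.00695,0.00302,-0.001],"grip":0.3},{"dr":[0,0,5.43],"xyz":[0.00695,0.00302,0],"grip":0.3},{"dr":[0,0,5.43],"xyz":[0.00695,0.00302,0],"grip":0.3},{"dr":[0,0,0],"xyz":[0,0,0],"grip":0.3},{"dr":[0,0,0],"xyz":[0,0,0],"grip":0.3}]'
python3 d.py 0.5085 -0.1706 0.1376 159.6
```

```text
t: 15.65
tool_pos: [0.5074, -0.1689, 0.1375]
tool_rot: [0.002, 0.175, 0.985, 0.0]
force: [-0.8, 1.5, 5.1]
gripper_width: 0.0526
finger_force: 55.5
t 15.65 pos [ 0.5074 -0.1689  0.1375] w 0.0526 F [-0.8  1.5  5.1] ff 55.5 j6 -1.73 
 shift [-0.0016 -0.0013 -0.0001] turn [0.05 0.17 0.29] 
 shift in goal axes [-0.0016 -0.0012 -0.0001]
```

```bash
python3 -m inch '[{"dr":[0,0,5.43],"xyz":[0.00695,0.00302,0],"grip":0.3},{"dr":[0,0,5.43],"xyz":[0.00695,0.00302,0],"grip":0.3},{"dr":[0,0,5.43],"xyz":[0.00695,0.00302,0],"grip":0.3},{"dr":[0,0,5.43],"xyz":[0.00695,0.00302,0],"grip":0.3},{"dr":[0,0,5.43],"xyz":[0.00695,0.00302,0],"grip":0.3}]'
python3 -m inch '[{"dr":[0,0,5.43],"xyz":[0.00695,0.00302,0],"grip":0.3},{"dr":[0,0,5.43],"xyz":[0.00695,0.00302,0],"grip":0.3},{"dr":[0,0,0],"xyz":[0,0,0],"grip":0.3},{"dr":[0,0,0],"xyz":[0,0,0],"grip":0.3},{"dr":[0,0,0],"xyz":[0,0,0],"grip":0.3}]'
python3 d.py 0.4804 -0.1236 0.1376 121.6
python3 - <<'E'
from h import *
c,W,s=cloud("wrist"); cv2.imwrite("pics/w6.png",c["img"])
c,W,s=cloud("top"); I=c["img"][140:260,190:360]; cv2.imwrite("pics/t6.png",cv2.resize(I,None,fx=4,fy=4,interpolation=cv2.INTER_CUBIC))
E
```

```text
t: 16.15
tool_pos: [0.486, -0.1392, 0.1376]
tool_rot: [0.003, 0.403, 0.915, -0.0]
force: [1.1, -1.0, 3.7]
gripper_width: 0.0525
finger_force: 55.5
t: 16.65
tool_pos: [0.4815, -0.1238, 0.1375]
tool_rot: [0.002, 0.485, 0.874, 0.001]
force: [-0.7, 1.2, 5.8]
gripper_width: 0.0529
finger_force: 55.5
t 16.65 pos [ 0.4815 -0.1238  0.1375] w 0.0529 F [-0.7  1.2  5.8] ff 55.5 j6 -1.02 
 shift [ 0.0008 -0.0008 -0.0001] turn [0.16 0.13 0.35] 
 shift in goal axes [ 0.0008 -0.0009 -0.0001]
```

View pics/w6.png

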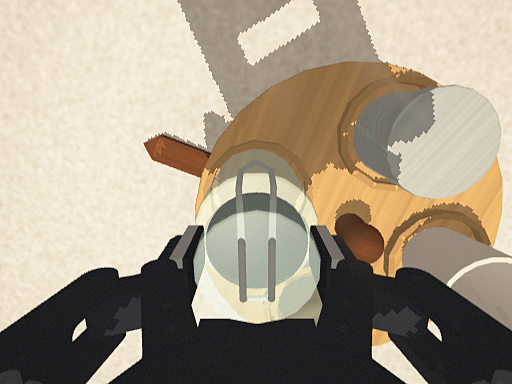

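View pics/t6.png

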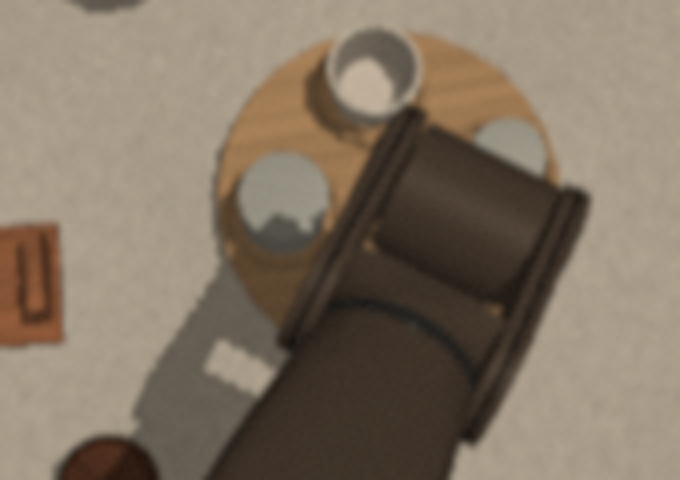

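The jar stands in its well with the pointer at (146,147)–(203,164) emerging toward it; the tin at (284,202) and cup at (374,75) in the top crop are upright. Check the angles.

```bash
python3 - <<'E'
from h import *
A=np.array([.559,-.1085]); an=lambda p:(np.degrees(np.arctan2(*(p[:2]-A)[::-1]))%360).round(1)
c,W,s=cloud("wrist"); T=wT(s,c)
for n,u,v,z in [("tip",145,145,.009),("rootmid",204,162,.01),("lid",257,240,.15)]:
    p=ray(c,T,u,v,z); print(n,p.round(4),an(p),W[v,u].round(3))
X,Y,Z=W[...,0],W[...,1],W[...,2]
p=W[(Z>.145)&(Z<.165)&(np.hypot(X-.481,Y+.124)<.04)]; print("lid",len(p),p.mean(0))
# pointer centreline beyond the rim
p=W[(Z>.006)&(Z<.014)&(np.hypot(X-A[0],Y-A[1])>.135)&(np.hypot(X-A[0],Y-A[1])<.17)&(abs(Y+.138)<.04)]; print("pointer",len(p),p.mean(0),an(p.mean(0)))
c,W,s=cloud("top"); T=np.array(c["pose"])
f=lambda x,y,z: ray(c,T,190+(x+.5)/4-.5,140+(y+.5)/4-.5,z)
for n,x,y,z,o in [("tin",284,202,.094,90),("cup",374,74,.093,180)]:
    p=f(x,y,z); print(n,p.round(4),(an(p)+o)%360)
print(manip.get_state()["tool_pos"],an(manip.get_state()["tool_pos"]))
E
```

```text
tip [ 0.3828 -0.1434  0.009 ] 191.2 [ 0.383 -0.143  0.01 ]
rootmid [ 0.4318 -0.1296  0.01  ] 189.4 [ 0.432 -0.13   0.01 ]
lid [ 0.4728 -0.1117  0.15  ] 182.1 [ 0.473 -0.112  0.15 ]
lid 13754 [ 0.47818277 -0.12058438  0.15100884]
pointer 1116 [ 0.40917348 -0.13610789  0.01006352] 190.4
tin [ 0.541  -0.0308  0.094 ] 193.1
cup [ 0.6351 -0.0928  0.093 ] 191.7
[ 0.48157069 -0.12391277  0.13752531] 191.3
```

```bash
python3 -m inch '[{"dr":[0,0,0.7],"xyz":[0.001,0.0004,0],"grip":0.3},{"dr":[0,0,0],"xyz":[0,0,0],"grip":0.3},{"dr":[0,0,0],"xyz":[0,0,0],"grip":0.3},{"dr":[0,0,0],"xyz":[0,0,0],"grip":0.3},{"dr":[0,0,0],"xyz":[0,0,0],"grip":0.3}]'
python3 - <<'E'
from h import *
s=manip.get_state(); p=s["tool_pos"]-[.559,-.1085,0]; print(np.degrees(np.arctan2(p[1],p[0]))%360,s["force"],np.abs(s["joint_velocities"]).max())
print(manip.finish_job())
E
```

```text
t: 17.35
tool_pos: [0.4814, -0.1233, 0.1375]
tool_rot: [0.002, 0.491, 0.871, 0.0]
force: [-0.6, 0.4, 5.2]
gripper_width: 0.0529
finger_force: 55.6
190.7747529219583 [-0.63946776  0.42296927  5.19598914] 0.0012061827048169666
the job is handed in; nothing more can be done
None
```

I pulled the jaw open until it pushed back with 16 N (measured travel 48–49 mm of 50) and stood the clip jar in the empty well. I then turned it over the pointer (jar at 190.8°, pointer about 190.6°) and handed the job in at about 17 s, still gripping the jar.

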